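Unclip the battery pack and store it in its cradle

ROBOT

A 6-joint arm with a two-finger parallel gripper is mounted at the origin on a cart in front of the work surface, level with it; the furniture and walls round the work are solid. World frame = base frame: x ahead of the robot, y to its left, z up, the work surface at z = 0. Lengths are in m, angles in degrees, forces in N, time in s.
With the tool pointing down it reaches from about 0.35 to 0.975 m from the base axis. Payload 17.4 kg.
Tool frame: the origin (TCP) lies between the finger pads; the fingertips stand 25 mm ahead of it and the grasp point (between the pads) lies 6 mm ahead of it; y points along the fingers, z is the direction in which the jaws open and shut, and the axes are right-handed (so a half turn about y gives the same grasp; the last joint's range is limited). The gripper opens to 85 mm and grips with 20 to 120 N. Pads are 22 mm wide; open, the fingers measure 114 mm over their backs; the gripper's body (76 mm by 85 mm) begins 54 mm behind the grasp point. The pads swing forward as they close: fully open they stand 13 mm farther back than shut.
Start: joints at [66.016, 6.646, 82.598, -0, 90.757, -2.166], TCP at [0.251, 0.627, 0.218] pointing down, gripper open.
Joint ranges: [-162.19, 162.19], [-47.58, 125.68], [4.15, 143.07], [-65.23, 245.23], [0.69, 171.88], [-170.13, 170.13]. Speed limits (degrees/s): [108.29, 108.29, 127.2, 180, 180, 180].

INTERFACE

Orientations are given as [roll, pitch, yaw] about the fixed x, y, z axes, in that order (R = Rz(yaw) Ry(pitch) Rx(roll)).
In Python, from plant import get_obs, optics, ticket gives the robot as it stands.
- The arm moves only by the tool step_arm, never from a script. Its argument "series" is a list of rows, each an object with "xyz": the shift along the world's x, y, z in mm, a list of three; "turn": the turn, a rotation vector about the world's x, y, z in degrees, a list of three; "hand": the opening, from -1 (shut) to 1 (fully open), so that 0 is half open. A call has 1 to 5 rows; each row shifts and turns the commanded pose from where the row before left it; what a row does not reach is not made up. A row lasts 1/8 s, in which the tool goes at most 62.5 mm and 10.7 degrees, less where a joint would pass 70% of its speed; a pose out of reach is approached as far as the arm can. A call with a gripper value outside its range is refused whole. The fingers move at their own pace and stop on an object; "squeeze" is the grip in N (left out, the last holds). Time passes only in rows, so rows that do not move let the fingers close. It gives the time, the measured TCP pose, the force and the opening at its end, in the units of the state.
- get_obs(): the state, without advancing time (a new reading comes with each control period).
- optics.read_camera(name): name is "scene" or "top"; returns the picture (480x640x3 uint8, red, green, blue); there is no depth.
- optics.camera_model(name): a dict with "fx", "fy", "cx", "cy" (pixels), "distortion" ([k1, k2, p1, p2, k3] as OpenCV has them; the pictures are not rectified), "position" and "rotation" of the camera in the world. Camera axes: x right, y up, looking along -z (the intrinsics and any distortion apply to the point x, -y, -z); pixel columns grow to the right and rows downward; lengths in m; the calibration is good to about 2 mm. A picture is of the moment at which its call begins. camera_model takes no time and is no camera call.
- ticket.close_job(): hands the job in, once; it reports no verdict.
The state is a dict: "t": time; "joint_pos": joint angles; "joint_velocities": joint speeds; "tau": joint torques, N m; "tcp_pos": TCP position; "eef_rot": TCP orientation; "force": force on the tool from outside, world axes, zero at the start; "torque": the same for the moment, N m; "grip_width": opening from 0.0 (shut) to 1.0 (fully open).
Only numpy, scipy, OpenCV 4.12 (cv2) and the standard library are available. Lean on these libraries where they do the work, as an engineer would, in place of code of your own. Each camera call takes 0.05 s, during which the arm holds its last target.

TASK

Squeeze the two side buttons of the battery pack together to unclip it, lift it out of the charging dock and set it down upright on the bare worktop, letting go of it. Then take it again by the two plain faces of its tower (the cheeks of the storage cradle leave no room for fingers at the buttons) and stand it in the cradle, right down on the cradle floor between the two cheeks, either way round. Do not drop or tip the pack, and leave the other things where they are.

Things in the scene. Friction and masses are not known exactly. Their poses are not given: they have to be found in the camera images.
- pack_centre (a point): Centre of the loose grey battery pack (0.3 to 0.6 kg, 88 mm high), 44 mm above its underside; z up. Its foot is 90 mm along x, 52 along y, 28 high; on it, in the middle, stands a tower 44 mm along x and 48 along y. The tower's +x and -x faces are plain. A black release button is on each y side: 66 mm over both, 52 when both are fully in. Both must be held in to lift it out of the dock.
- left_pad (a point): Middle of the outer face of the black button on the pack's +y side (26 x 26 mm, 9 mm proud of the tower), 60 mm above the pack's underside. It moves in with the button. The button's catch sticks out 6 mm from the y side of the foot, 13 mm above the underside (64 mm over both catches), and goes in with it; in the dock it sits under a lip with 2 mm of play.
- right_pad (a point): The same for the button on the pack's -y side.
- left_button (a joint): Travel in m of the button on the pack's +y side: 0 out, 0.007 fully in. The spring needs about 3.5 N to start and 8.5 N fully in; the catch is free from about 0.006. It springs back when let go.
- right_button (a joint): The same for the button on the pack's -y side.
- dock_floor (a point): Middle of the floor on which the pack stands in the charging dock (fixed, grey, low tray 136 x 100 mm, walls up to 36 mm above the worktop), 8 mm above the worktop; z up. The pack starts here with its x and y axes along the dock's. The bare worktop is at z = 0.
- cradle_floor (a point): Middle of the floor of the fixed storage cradle (bare aluminium sheet, 124 x 86 mm), 6 mm above the worktop; z up. Cheeks on its +y and -y sides, 76 mm apart inside, 90 mm long, rise 72 mm above this floor; end lips on its x sides, 108 mm apart inside, rise 13 mm. The pack goes in with its x axis along the cradle's x, either way round.
- stopwatch: Black stopwatch lying on the worktop, 71 x 60 x 19 mm, origin at its underside; leave it alone.
- sample_tin: Low round white-lidded tin, 70 mm across, 30 mm high, origin at its underside; leave it alone.
- tapping_mallet: Small wooden mallet lying down, 125 mm long, 48 mm high, origin at its underside; leave it alone.
Mind the look-alikes: they are no part of the job. Of the things shaped like the part that bears pack_centre, the grey one is meant.

How it is judged (in metres and radians):
On the way, in this order (a step that is already met when the one before it is completed fails the run):
1. both side buttons are squeezed in while the pack is still in the dock (value of joint each of left_button, right_button above 0.005 m and horizontal distance between pack_centre and dock_floor below 0.015 m and z of pack_centre in the frame of dock_floor below 0.056 m), for 0.1 s.
2. the pack is lifted out of the dock (z of pack_centre in the frame of dock_floor above 0.068 m), for 0.1 s.
3. the pack stands upright on the bare worktop, let go (height (world z) of pack_centre below 0.047 m and angle between pack_centre's own z axis and vertical below 0.08 rad and contact force between the fingers and battery_pack below 0.1 N and linear speed of battery_pack below 0.02 m/s), for 0.3 s.
At the end, for the whole second after the job is handed in: The pack stands upright (within 0.06 rad) and at rest on the cradle floor (within 3 mm), between the cheeks and the end lips: its centre within 13 mm along x and 10 mm along y of the cradle's middle, its long side along the cradle's x axis within 0.3 rad, either way round (z of pack_centre in the frame of cradle_floor between 0.041 and 0.047 m and x of pack_centre in the frame of cradle_floor between -0.013 and 0.013 m and y of pack_centre in the frame of cradle_floor between -0.01 and 0.01 m and angle between the x axis of pack_centre and the x axis of cradle_floor, either way round below 0.3 rad and angle between pack_centre's own z axis and vertical below 0.06 rad and linear speed of battery_pack below 0.01 m/s); the robot touches nothing.
It fails at once if the pack is dropped (falls free from more than about 25 mm) (contact force between the fingers and battery_pack below 0.05 N and linear speed of battery_pack above 0.7 m/s).
It fails at once if the pack is tipped by more than 0.6 rad (angle between pack_centre's own z axis and vertical above 0.6 rad).
It fails at once if a bystander is moved by more than 30 mm (distance of any of stopwatch, sample_tin, tapping_mallet from where it was at the start of the episode above 0.03 m).
It also fails if it takes over 64 s, if anything falls off the work surface, if the arm or the gripper's body presses on something with over 40 N, if the wrist force passes 120 N, or if a joint passes its speed limit or range.

## Working session

There is one attempt and no reset: what is moved stays moved. The work goes in short steps, Python scripts to look and compute and a tool call to move; the robot and the scene stay as the last step left them, time stands still between calls to the robot, and variables do not carry over. Pictures are saved under pics/ and viewed, and the job is handed in when it is done.

Besides the shell and the picture viewer there is one more tool, called after "Call:" by a JSON object that holds its "fn" and its "kwargs". step_arm: Moves the arm, as the interface text tells. Its arguments: {"type":"object","properties":{"series":{"type":"array"},"squeeze":{"type":"number"}},"required":["series"]}

```bash
mkdir -p pics; ls
python3 - <<'E'
from plant import get_obs, optics
import cv2
for n in("scene","top"):
    cv2.imwrite(f"pics/{n}0.png",optics.read_camera(n)[:,:,::-1]); print(n,optics.camera_model(n))
print(get_obs())
E
```

```text
pics
scene {'fx': 523.434091006186, 'fy': 523.434091006186, 'cx': 310.42450257539633, 'cy': 241.66566210947767, 'distortion': array([-0.08593022,  0.        ,  0.        ,  0.        ,  0.        ]), 'position': array([0.90052268, 1.26363053, 0.76880869]), 'rotation': array([ 58.62134758,   1.1685529 , 165.17188884])}
top {'fx': 536.1774751342542, 'fy': 536.1774751342542, 'cx': 317.7328910305128, 'cy': 238.05745733720693, 'distortion': array([-0.1571623,  0.       ,  0.       ,  0.       ,  0.       ]), 'position': array([0.40586959, 0.12105341, 1.44866845]), 'rotation': array([  8.22883217,   0.42252985, -89.04262029])}
{'t': 0.1, 'joint_pos': array([ 6.60166434e+01,  6.67144557e+00,  8.26320809e+01,  1.89312347e-04,
        9.07549000e+01, -2.16549816e+00]), 'joint_velocities': array([-0.04046919, -0.06071356, -0.09641728, -0.03850317,  0.02769617,
        0.00922357]), 'tau': array([ 8.11467926e-04, -7.33665204e+01, -6.33789968e+01,  1.52534130e-05,
        5.18160436e-03, -3.93394066e-05]), 'tcp_pos': array([0.25080054, 0.62648544, 0.21683342]), 'eef_rot': array([-9.00583776e+01,  2.39686929e-03, -2.18178573e+01]), 'force': array([ 0.00492933,  0.58210877, -0.41350257]), 'torque': array([-0.02773589, -0.04292366,  0.01039676]), 'grip_width': 1.0021744012935971}
```

View pics/scene0.png

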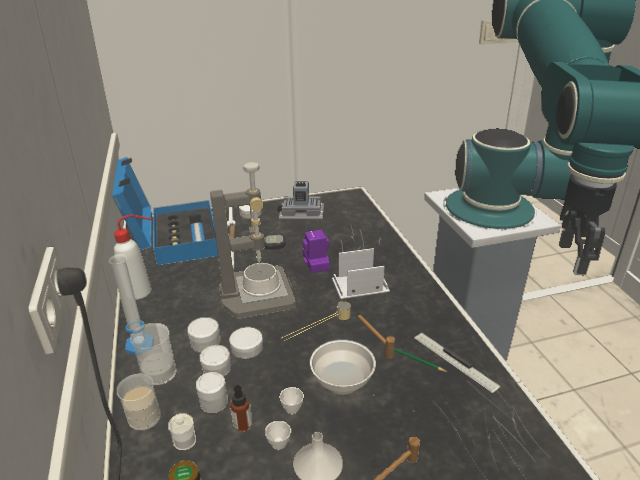

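View pics/top0.png

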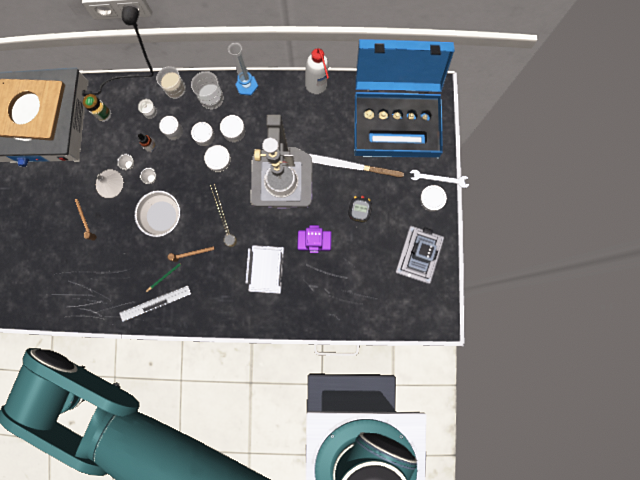

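Top view: the grey pack in the grey dock is at about (423,252). The purple look-alike stands free at (314,239), and the aluminium cradle is at (266,269). The grey one in the dock matches the description, so I'll enlarge it to confirm.

Run:
```python
import cv2,numpy as np
a=cv2.imread("pics/top0.png");b=cv2.imread("pics/scene0.png")
def c(i,x,y,w,h,s): return cv2.resize(i[y:y+h,x:x+w],(w*s,h*s),interpolation=cv2.INTER_CUBIC)
cv2.imwrite("pics/c_dock.png",c(a,390,215,64,75,8)); cv2.imwrite("pics/c_cradle.png",c(a,235,235,64,70,8))
cv2.imwrite("pics/c_sc.png",np.hstack([c(b,270,170,65,60,6),c(b,325,235,65,70,6)[:360]]))
```

```text
(no output)
```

View pics/c_dock.png

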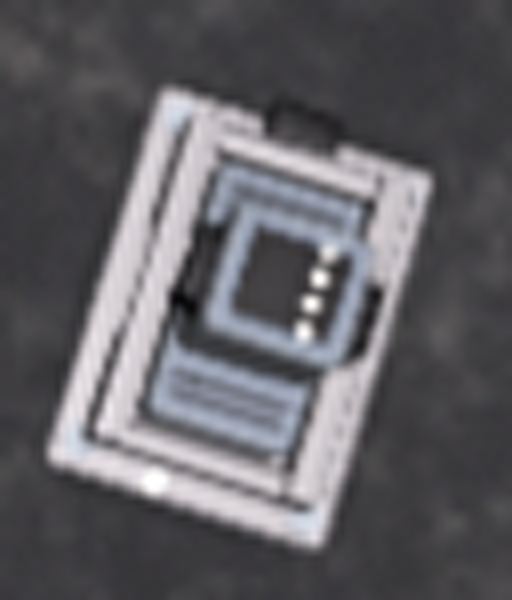

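View pics/c_cradle.png

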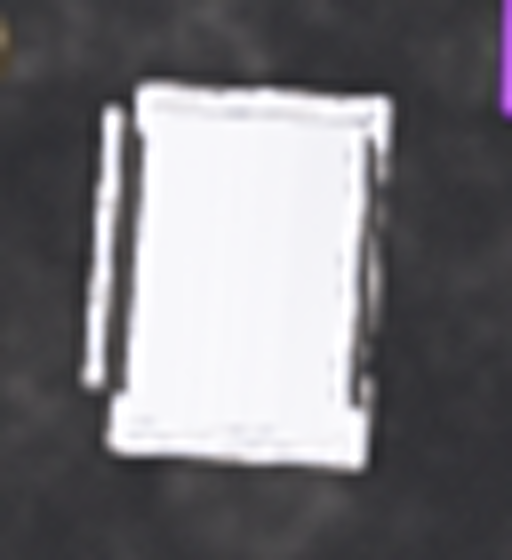

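View pics/c_sc.png

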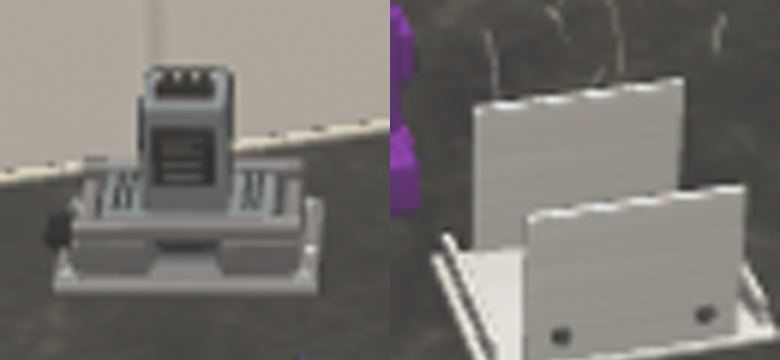

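The crop confirms it: grey pack, black buttons, seated in the grey dock. Next I'll measure the positions.

```bash
cat > h.py <<'E'
from plant import get_obs, optics
import cv2, numpy as np
from scipy.spatial.transform import Rotation as R
def cam(n):
    m=optics.camera_model(n); K=np.array([[m['fx'],0,m['cx']],[0,m['fy'],m['cy']],[0,0,1.]])
    return K,m['distortion'],np.array(m['position']),R.from_euler('xyz',m['rotation'],degrees=True).as_matrix()
def rays(n,uv):
    K,d,p,M=cam(n); q=cv2.undistortPoints(np.array(uv,float).reshape(-1,1,2),K,d).reshape(-1,2)
    return p,np.c_[q[:,0],-q[:,1],-np.ones(len(q))]@M.T
def onplane(n,uv,z):
    p,v=rays(n,uv); return p+v*((z-p[2])/v[:,2])[:,None]
def proj(n,P):
    K,d,p,M=cam(n); c=(np.atleast_2d(P)-p)@M; c=c*[1,-1,-1]
    return cv2.projectPoints(c,np.zeros(3),np.zeros(3),K,d)[0].reshape(-1,2)
def uncrop(uv,x0,y0,s): return (np.array(uv,float)+.5)/s-.5+[x0,y0]
def rect(P):
    c=P.mean(0)[:2]; print(' ctr',c.round(4),'sides',[np.linalg.norm(P[i]-P[(i+1)%4]).round(4) for i in range(4)],'ang',[np.degrees(np.arctan2(*(P[(i+1)%4]-P[i])[[1,0]])).round(1) for i in range(4)])
    return c
E
python3 - <<'E'
from h import *
d=uncrop([(165,88),(432,178),(322,548),(50,462)],390,215,8)
for z in(0.,.008,.015): print('dock',z); rect(onplane('top',d,z))
t=uncrop([(238,203),(377,248),(342,370),(203,325)],390,215,8)
print('tower');rect(onplane('top',t,.096))
f=uncrop([(218,168),(365,212),(295,455),(148,410)],390,215,8)
print('foot');rect(onplane('top',f,.036))
c=uncrop([(135,85),(392,97),(368,468),(108,452)],235,235,8)
for z in(.006,.019): print('cradle',z);rect(onplane('top',c,z))
# mask minAreaRect for cradle
im=cv2.imread('pics/top0.png'); g=cv2.cvtColor(im,cv2.COLOR_BGR2HSV)
# cheek tops in scene picture
s=lambda l,x0,y0:uncrop(l,x0,y0,6)
print('cheek far',onplane('scene',s([(475-390,107),(683-390,79)],325,235),.078).round(4))
print('cheek near',onplane('scene',s([(527-390,216),(745-390,187)],325,235),.078).round(4))
print('tower top scene',onplane('scene',s([(146,97),(228,97)],270,170),.096).round(4))
print(cv2.cvtColor(im[190:204,428:440],cv2.COLOR_BGR2GRAY).max())
E
```

```text
dock 0.0
 ctr [ 0.5747 -0.1446] sides [np.float64(0.0971), np.float64(0.1336), np.float64(0.0971), np.float64(0.1353)] ang [np.float64(-107.9), np.float64(162.7), np.float64(73.2), np.float64(-17.3)]
dock 0.008
 ctr [ 0.5738 -0.1431] sides [np.float64(0.0966), np.float64(0.1328), np.float64(0.0966), np.float64(0.1346)] ang [np.float64(-107.9), np.float64(162.7), np.float64(73.2), np.float64(-17.3)]
dock 0.015
 ctr [ 0.573  -0.1418] sides [np.float64(0.0961), np.float64(0.1322), np.float64(0.0961), np.float64(0.1339)] ang [np.float64(-107.9), np.float64(162.7), np.float64(73.2), np.float64(-17.3)]
tower
 ctr [ 0.5739 -0.1422] sides [np.float64(0.0469), np.float64(0.0411), np.float64(0.0467), np.float64(0.0411)] ang [np.float64(-107.2), np.float64(163.3), np.float64(72.8), np.float64(-16.4)]
foot
 ctr [ 0.573  -0.1426] sides [np.float64(0.0515), np.float64(0.0854), np.float64(0.0512), np.float64(0.085)] ang [np.float64(-105.9), np.float64(163.3), np.float64(73.7), np.float64(-16.5)]
cradle 0.006
 ctr [0.5279 0.274 ] sides [np.float64(0.0878), np.float64(0.1258), np.float64(0.088), np.float64(0.1249)] ang [np.float64(-91.8), np.float64(177.7), np.float64(87.6), np.float64(-2.4)]
cradle 0.019
 ctr [0.5268 0.2726] sides [np.float64(0.087), np.float64(0.1247), np.float64(0.0872), np.float64(0.1238)] ang [np.float64(-91.8), np.float64(177.7), np.float64(87.6), np.float64(-2.4)]
cheek far [[0.5707 0.2337 0.078 ]
 [0.482  0.2379 0.078 ]]
cheek near [[0.5749 0.3142 0.078 ]
 [0.4869 0.3196 0.078 ]]
tower top scene [[ 0.5964 -0.1324  0.096 ]
 [ 0.5572 -0.1202  0.096 ]]
252
```

Call:
{"fn": "step_arm", "kwargs": {"series": [{"xyz": [23,-55,0],"turn": [0,0,1],"hand": 1},{"xyz": [23,-55,0],"turn": [0,0,1],"hand": 1},{"xyz": [23,-55,0],"turn": [0,0,1],"hand": 1},{"xyz": [23,-55,0],"turn": [0,0,1],"hand": 1},{"xyz": [23,-55,0],"turn": [0,0,0.9],"hand": 1}], "squeeze": 40}}

```text
t: 0.72
tcp_pos: [0.3661, 0.3498, 0.2173]
eef_rot: [-90.0, -0.0, -16.9]
force: [1.3, -0.2, 0.0]
grip_width: 1.0
```

Call:
{"fn": "step_arm", "kwargs": {"series": [{"xyz": [23,-55,0],"turn": [0,0,0],"hand": 1},{"xyz": [23,-55,0],"turn": [0,0,0],"hand": 1},{"xyz": [23,-55,0],"turn": [0,0,0],"hand": 1},{"xyz": [23,-55,0],"turn": [0,0,0],"hand": 1},{"xyz": [23,-55,0],"turn": [0,0,0],"hand": 1}]}}

```text
t: 1.35
tcp_pos: [0.4811, 0.0747, 0.2175]
eef_rot: [-90.0, -0.0, -16.9]
force: [0.8, 1.0, 0.2]
grip_width: 1.002
```

Call:
{"fn": "step_arm", "kwargs": {"series": [{"xyz": [23,-55,0],"turn": [0,0,0],"hand": 1},{"xyz": [23,-55,0],"turn": [0,0,0],"hand": 1},{"xyz": [23,-55,0],"turn": [0,0,0],"hand": 1},{"xyz": [24,-54,0],"turn": [0,0,0],"hand": 1},{"xyz": [0,0,0],"turn": [0,0,0],"hand": 1}]}}

```text
t: 1.98
tcp_pos: [0.5743, -0.1455, 0.2162]
eef_rot: [-90.0, 0.1, -17.1]
force: [0.0, 1.1, 0.0]
grip_width: 1.002
```

Run:
```python
from h import *
im=optics.read_camera('scene')[:,:,::-1];cv2.imwrite('pics/s1.png',im)
cv2.imwrite('pics/s1c.png',cv2.resize(im[60:240,220:400],None,fx=3.3,fy=3.3,interpolation=cv2.INTER_CUBIC))
o=get_obs();print(o['tcp_pos'],o['eef_rot'],o['joint_pos'],o['joint_velocities'])
```

```text
[ 0.57387049 -0.14373837  0.21648171] [-90.00067115   0.10298884 -17.05572889] [-1.65322401e+01 -3.65989784e+00  9.31965666e+01  2.69842300e-04
  9.05663219e+01 -8.94765094e+01] [ 2.20653143 -1.87582336  1.17661504  0.27157279  0.32590017  0.74497677]
```

View pics/s1c.png

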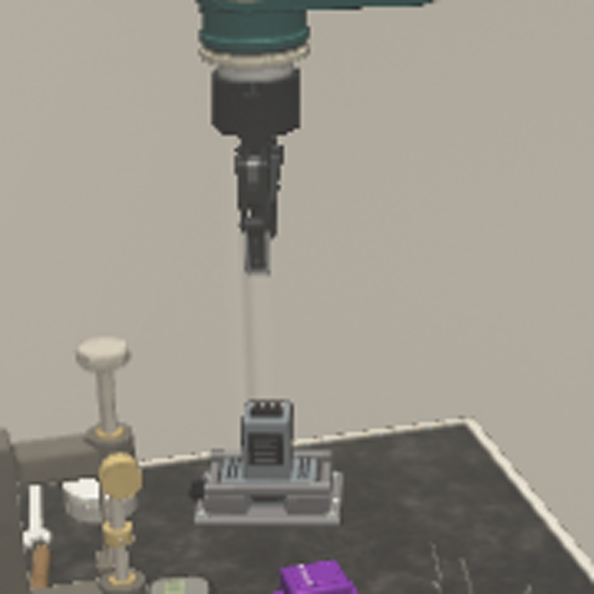

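Call:
{"fn": "step_arm", "kwargs": {"series": [{"xyz": [0,0,-40],"turn": [0,0,0],"hand": 1},{"xyz": [0,0,-30],"turn": [0,0,0],"hand": 1},{"xyz": [0,0,0],"turn": [0,0,0],"hand": 1},{"xyz": [0,0,0],"turn": [0,0,0],"hand": 1}]}}

```text
t: 2.52
tcp_pos: [0.5742, -0.1419, 0.1491]
eef_rot: [-90.0, -0.1, -16.9]
force: [0.8, 0.1, -0.8]
grip_width: 0.995
```

Run:
```python
from h import *
im=optics.read_camera('scene')[:,:,::-1]
cv2.imwrite('pics/s2c.png',cv2.resize(im[130:220,260:350],None,fx=6,fy=6,interpolation=cv2.INTER_CUBIC))
im=optics.read_camera('top')[:,:,::-1]
cv2.imwrite('pics/t2.png',im)
o=get_obs();T=o['tcp_pos'];print(T,o['eef_rot'])
for p in (T,T+[0,0,-.025],[T[0],T[1],.096],[.574,-.1427,.096]): print((proj('scene',p)[0]-[260,130])*6)
```

```text
[ 0.57444043 -0.14216831  0.14939874] [-89.99786312  -0.1335985  -16.89444535]
[238.19336597 223.09877093]
[239.72571986 269.35168475]
[241.43980492 321.02299028]
[242.03459831 320.48441724]
```

View pics/s2c.png

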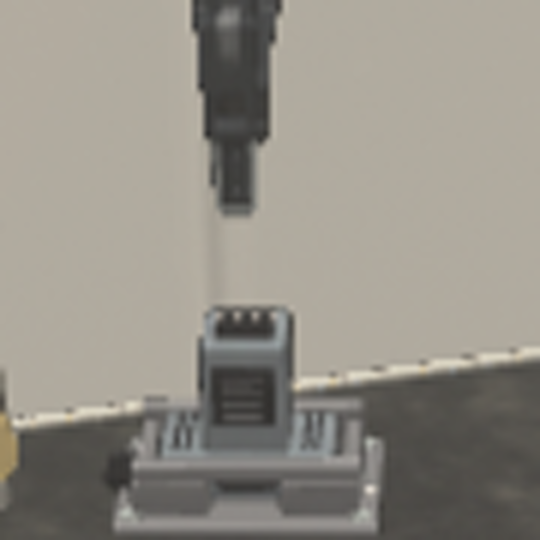

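View pics/t2.png

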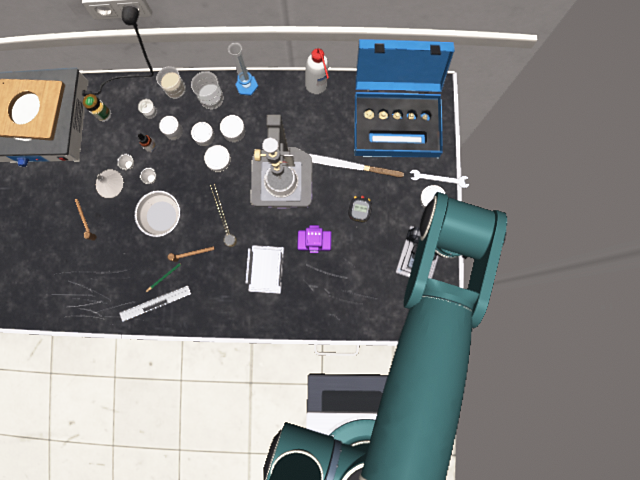

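Run:
```python
from h import *
T=np.array([.5744,-.1422,.1494]);j=np.array([np.cos(np.radians(73.1)),np.sin(np.radians(73.1)),0])
print('finger tip',(proj('scene',T+.0425*j+[0,0,-.012])[0]-[260,130])*6,(proj('scene',T+.057*j+[0,0,-.012])[0]-[260,130])*6)
C=np.array([.574,-.1427,0]);i=np.array([j[1],-j[0],0])
for a in(-.022,.022):
  for z in(.096,.045): print('tower front',(proj('scene',C+a*i+.024*j+[0,0,z])[0]-[260,130])*6)
for a in(-.068,.068): print('dock front',(proj('scene',C+a*i+.05*j)[0]-[260,130])*6)
```

```text
finger tip [234.30764443 280.70370952] [232.65676245 293.15821697]
tower front [283.62574284 340.83504575]
tower front [285.9897474  432.24810587]
tower front [195.4167472  341.12494381]
tower front [199.21105511 432.41864552]
dock front [376.85525601 534.9927913 ]
dock front [108.78885273 535.12646191]
```

Run:
```python
from h import *
T=np.array([.2508,.6265,.2168]);j=np.array([np.cos(np.radians(68.2)),np.sin(np.radians(68.2)),0])
im=cv2.imread('pics/scene0.png')
L=[]
for s in(-.0425,0,.0425):
  for dz in(0,-.012,-.025):
    p=proj('scene',T+s*j+[0,0,dz])[0];print(s,dz,p.round(1))
    cv2.circle(im,tuple(int(v) for v in p.round()),1,(0,0,255) if s else (0,255,255),-1)
cv2.imwrite('pics/s0g.png',cv2.resize(im[140:300,520:640],None,fx=3.7,fy=3.7,interpolation=cv2.INTER_NEAREST))
im=optics.read_camera('scene')[:,:,::-1].copy()
T=get_obs()['tcp_pos'];j=np.array([np.cos(np.radians(73.1)),np.sin(np.radians(73.1)),0])
for s in(-.0425,0,.0425):
  for dz in(0,-.012,-.025):
    p=proj('scene',T+s*j+[0,0,dz])[0]
    cv2.circle(im,tuple(int(v) for v in p.round()),1,(0,0,255) if s else (0,255,255),-1)
cv2.imwrite('pics/s2g.png',cv2.resize(im[100:220,240:360],None,fx=5,fy=5,interpolation=cv2.INTER_NEAREST))
```

```text
-0.0425 0 [560.7 259.2]
-0.0425 -0.012 [559.2 264.4]
-0.0425 -0.025 [557.7 269.9]
0 0 [567.  271.7]
0 -0.012 [565.5 277. ]
0 -0.025 [563.9 282.7]
0.0425 0 [573.8 285.2]
0.0425 -0.012 [572.2 290.6]
0.0425 -0.025 [570.4 296.4]
```

View pics/s0g.png

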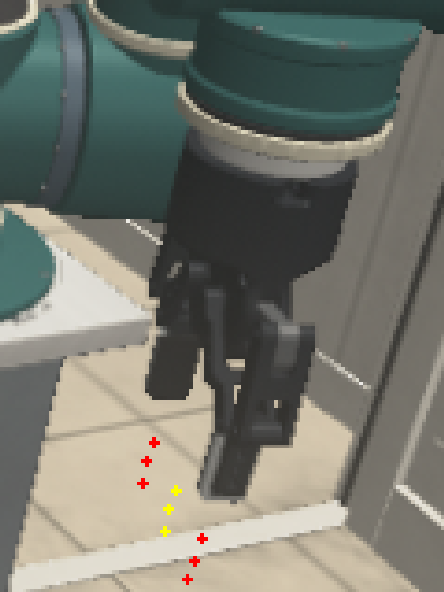

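View pics/s2g.png

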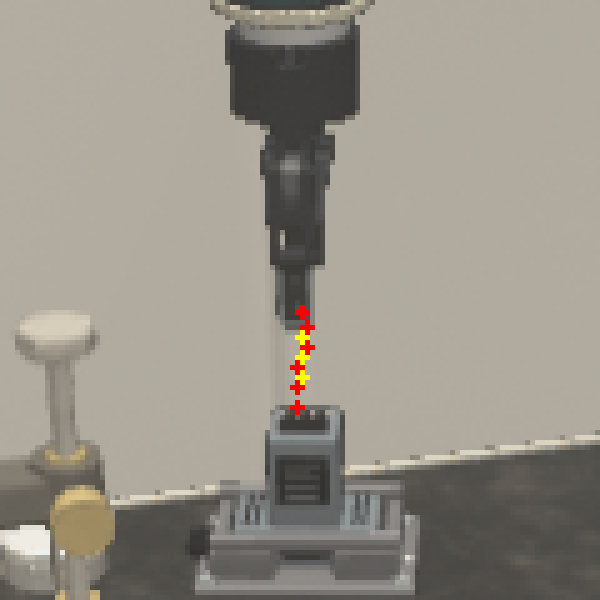

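Call:
{"fn": "step_arm", "kwargs": {"series": [{"xyz": [0,0,0],"turn": [0,0,0],"hand": -1},{"xyz": [0,0,0],"turn": [0,0,0],"hand": -1},{"xyz": [0,0,0],"turn": [0,0,0],"hand": -1},{"xyz": [0,0,0],"turn": [0,0,0],"hand": -1},{"xyz": [0,0,0],"turn": [0,0,0],"hand": -1}]}}

```text
t: 3.3
tcp_pos: [0.5739, -0.1424, 0.1475]
eef_rot: [-90.0, 0.0, -16.9]
force: [-0.3, -0.3, -1.3]
grip_width: -0.002
```

Run:
```python
from h import *
im=optics.read_camera('scene')[:,:,::-1].copy()
T=get_obs()['tcp_pos'];print(T,get_obs()['grip_width'])
for dz in(0,-.012,-.025):
    p=proj('scene',T+[0,0,dz])[0];print(p)
cv2.imwrite('pics/s3g.png',cv2.resize(im[100:220,240:360],None,fx=5,fy=5,interpolation=cv2.INTER_NEAREST))
```

```text
[ 0.57387544 -0.14234267  0.14747184] 0.0003320956171579712
[299.88894945 167.73640758]
[300.0111867  171.44675003]
[300.14265888 175.43499475]
```

View pics/s3g.png

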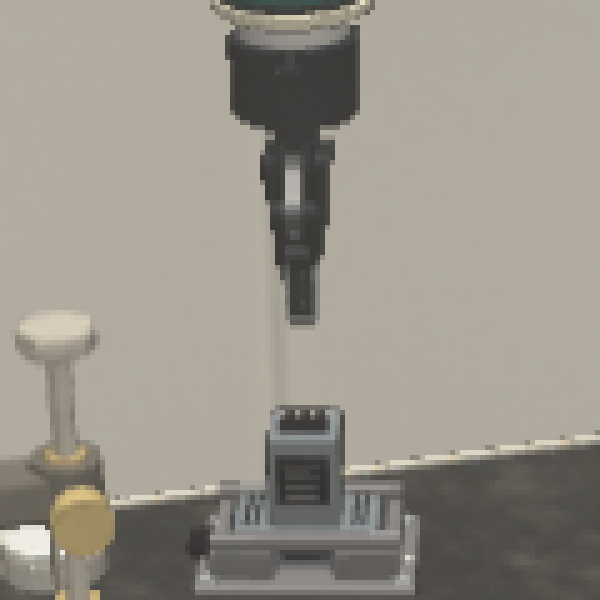

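The fingertips look about 35 mm higher in the scene view than the reported TCP implies. Lowering the open hand around the tower is safe under either reading, so I'll do that and compare.

Call:
{"fn": "step_arm", "kwargs": {"series": [{"xyz": [-1.5,0.5,0],"turn": [0,0,0],"hand": 1},{"xyz": [0,0,0],"turn": [0,0,0],"hand": 1},{"xyz": [0,0,0],"turn": [0,0,0],"hand": 1},{"xyz": [0,0,0],"turn": [0,0,0],"hand": 1},{"xyz": [0,0,0],"turn": [0,0,0],"hand": 1}]}}

```text
t: 3.98
tcp_pos: [0.5724, -0.1419, 0.1475]
eef_rot: [-90.0, -0.0, -16.9]
force: [-0.3, 0.5, 0.7]
grip_width: 1.0
```

Call:
{"fn": "step_arm", "kwargs": {"series": [{"xyz": [0,0,-20],"turn": [0,0,0],"hand": 1},{"xyz": [0,0,-20],"turn": [0,0,0],"hand": 1},{"xyz": [0,0,-20],"turn": [0,0,0],"hand": 1},{"xyz": [0,0,-13],"turn": [0,0,0],"hand": 1},{"xyz": [0,0,0],"turn": [0,0,0],"hand": 1}]}}

```text
t: 4.6
tcp_pos: [0.5719, -0.1417, 0.0731]
eef_rot: [-90.0, 0.1, -16.9]
force: [0.2, 0.3, 0.6]
grip_width: 1.0
```

Run:
```python
from h import *
im=optics.read_camera('scene')[:,:,::-1].copy()
o=get_obs();T=o['tcp_pos'];print(T,o['grip_width'],o['force'])
cv2.imwrite('pics/s4g.png',cv2.resize(im[120:220,250:350],None,fx=6,fy=6,interpolation=cv2.INTER_CUBIC))
```

```text
[ 0.57232736 -0.14183257  0.07423479] 1.001345307129257 [-0.41059354 -0.14478711  0.12004685]
```

View pics/s4g.png

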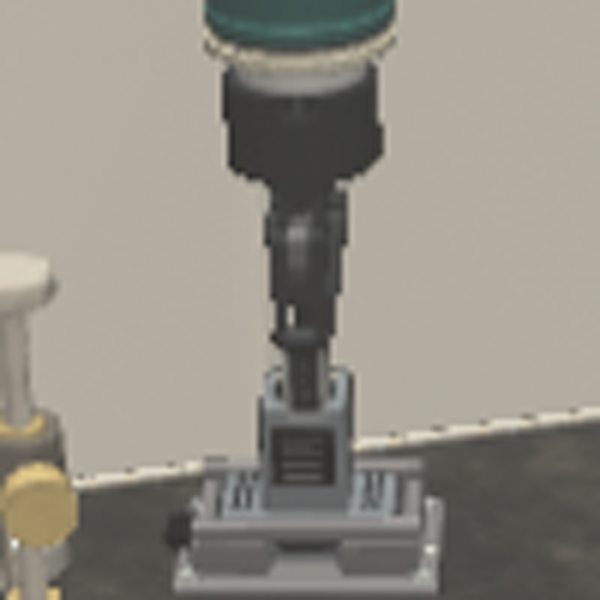

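Run:
```python
from h import *
j=np.array([np.cos(np.radians(73.1)),np.sin(np.radians(73.1)),0])
def zat(uv,P,s):
    p,v=rays('scene',[uv]); v=v[0]; c=P+s*j
    t=((c-p)@j)/(v@j); return p+t*v
print('now open', [zat((250+303/6,120+408/6),np.array([.5723,-.1418,0]),s).round(4) for s in(.0425,.057)])
print('s2 open', [zat((260+237/6,130+212/6),np.array([.5744,-.1422,0]),s).round(4) for s in(.0425,.057)])
print('closed', [zat((240+302/5,100+323/5),np.array([.5739,-.1424,0]),s).round(4) for s in(0,.014)])
print('tower face top', zat((250+307/6,120+405/6),np.array([.574,-.1427,0]),.024))
```

```text
now open [array([ 0.5837, -0.1008,  0.1011]), array([ 0.587 , -0.0867,  0.1081])]
s2 open [array([ 0.5844, -0.1008,  0.1734]), array([ 0.5877, -0.0867,  0.1796])]
closed [array([ 0.5721, -0.1419,  0.1575]), array([ 0.5753, -0.1282,  0.1635])]
tower face top [ 0.57745663 -0.11866695  0.09377412]
```

Run:
```python
from h import *
from scipy.optimize import least_squares
def jj(a): return np.array([np.cos(np.radians(a)),np.sin(np.radians(a)),0])
s=.05  # mid of finger thickness at tip
obs=[(np.array([.2508,.6265,.2168])+s*jj(68.2),(579.5,274)),(np.array([.2508,.6265,.2168])-s*jj(68.2),(565.3,247.6)),
(np.array([.5723,-.1418,.0742])+s*jj(73.1),(300.5,188)),(np.array([.5744,-.1422,.1494])+s*jj(73.1),(299.5,165.3))]
f=lambda d:np.concatenate([proj('scene',P+d)[0]-uv for P,uv in obs])
r=least_squares(f,[0,0,0]);print(r.x,r.fun.round(1))
g=lambda d:f([0,0,d[0]]); r=least_squares(g,[0]);print(r.x,r.fun.round(1))
im=cv2.imread('pics/t2.png');cv2.imwrite('pics/t2c.png',cv2.resize(im[180:310,370:520],None,fx=5,fy=4.6))
```

```text
[-0.00195606  0.00177697  0.02747445] [ 0.9  1.4 -1.1 -2.3  0.3  1.1 -0.2  0.1]
[0.0274178] [-0.7  1.  -2.5 -2.6 -0.5  1.  -1.  -0. ]
```

View pics/t2c.png

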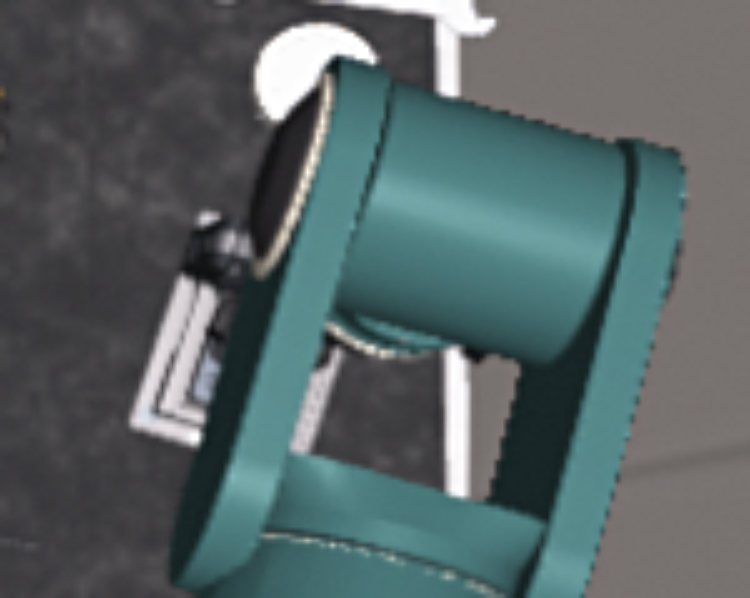

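Call:
{"fn": "step_arm", "kwargs": {"series": [{"xyz": [0,0,-7],"turn": [0,0,0],"hand": 1},{"xyz": [0,0,-7],"turn": [0,0,0],"hand": 1},{"xyz": [0,0,-6],"turn": [0,0,0],"hand": 1},{"xyz": [0,0,0],"turn": [0,0,0],"hand": 1}]}}

```text
t: 5.15
tcp_pos: [0.5721, -0.1418, 0.0539]
eef_rot: [-90.0, 0.0, -16.9]
force: [0.8, -0.7, -0.3]
grip_width: 0.999
```

Run:
```python
from h import *
im=optics.read_camera('scene')[:,:,::-1].copy()
o=get_obs();T=o['tcp_pos'];print(T,o['grip_width'],o['force'])
cv2.imwrite('pics/s5g.png',cv2.resize(im[120:220,250:350],None,fx=6,fy=6,interpolation=cv2.INTER_CUBIC))
```

```text
[ 0.57229523 -0.1418141   0.05430681] 1.0022535900511356 [ 0.03338895 -0.64409997  0.7401931 ]
```

View pics/s5g.png

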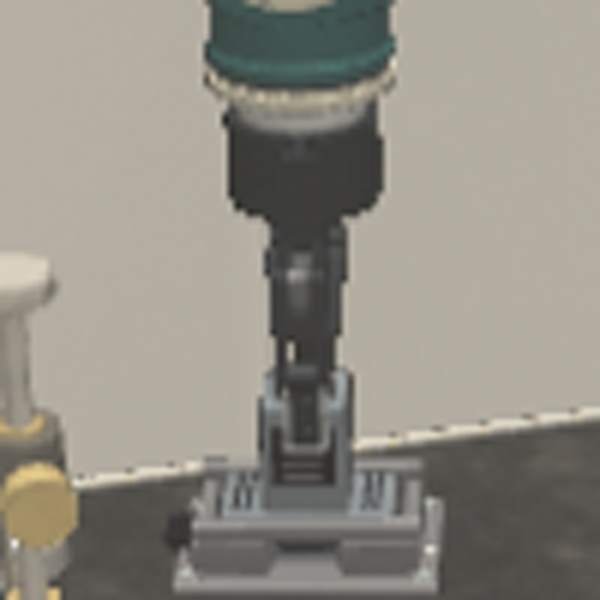

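Call:
{"fn": "step_arm", "kwargs": {"series": [{"xyz": [0,0,-5],"turn": [0,0,0],"hand": 1},{"xyz": [0,0,-3],"turn": [0,0,0],"hand": 1},{"xyz": [0,0,0],"turn": [0,0,0],"hand": 1}]}}

```text
t: 5.58
tcp_pos: [0.5722, -0.1418, 0.0462]
eef_rot: [-90.0, 0.0, -16.9]
force: [0.7, 1.1, -0.1]
grip_width: 1.003
```

Call:
{"fn": "step_arm", "kwargs": {"series": [{"xyz": [0,0,-4],"turn": [0,0,0],"hand": 1},{"xyz": [0,0,-2],"turn": [0,0,0],"hand": 1},{"xyz": [0,0,0],"turn": [0,0,0],"hand": 1}]}}

```text
t: 5.95
tcp_pos: [0.5723, -0.1418, 0.0403]
eef_rot: [-90.0, 0.0, -16.9]
force: [1.3, -0.3, -0.2]
grip_width: 1.0
```

Call:
{"fn": "step_arm", "kwargs": {"series": [{"xyz": [0,0,-5],"turn": [0,0,0],"hand": 1},{"xyz": [0,0,-4],"turn": [0,0,0],"hand": 1},{"xyz": [0,0,0],"turn": [0,0,0],"hand": 1}]}}

```text
t: 6.32
tcp_pos: [0.5722, -0.1418, 0.031]
eef_rot: [-90.0, 0.0, -16.9]
force: [-0.1, -0.3, -0.2]
grip_width: 0.998
```

Run:
```python
from h import *
im=optics.read_camera('scene')[:,:,::-1].copy()
o=get_obs();T=o['tcp_pos'];print(T,o['grip_width'],o['force'])
cv2.imwrite('pics/s6g.png',cv2.resize(im[120:220,250:350],None,fx=6,fy=6,interpolation=cv2.INTER_CUBIC))
```

```text
[ 0.5722823  -0.14179967  0.03127454] 0.9991437961016477 [ 0.03228679 -0.03199973  0.41037773]
```

View pics/s6g.png

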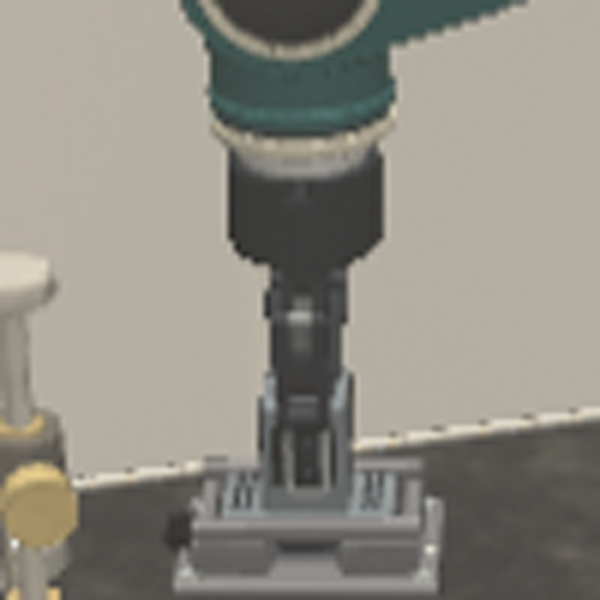

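Vision was right: the reported TCP height reads about 38 mm low, there was no contact, and the tips are at about 57 mm. Pads are level with the buttons, so I'll squeeze.

Call:
{"fn": "step_arm", "kwargs": {"series": [{"xyz": [0,0,0],"turn": [0,0,0],"hand": -1},{"xyz": [0,0,0],"turn": [0,0,0],"hand": -1},{"xyz": [0,0,0],"turn": [0,0,0],"hand": -1},{"xyz": [0,0,0],"turn": [0,0,0],"hand": -1},{"xyz": [0,0,0],"turn": [0,0,0],"hand": -1}], "squeeze": 40}}

```text
t: 7.0
tcp_pos: [0.5731, -0.1416, 0.0332]
eef_rot: [-90.0, -0.1, -16.9]
force: [-3.6, 5.9, 13.4]
grip_width: 0.572
```

Run:
```python
from h import *
im=optics.read_camera('scene')[:,:,::-1].copy()
o=get_obs();T=o['tcp_pos'];print(T,o['grip_width'],o['grip_width']*85,o['force'])
cv2.imwrite('pics/s7g.png',cv2.resize(im[120:220,250:350],None,fx=6,fy=6,interpolation=cv2.INTER_CUBIC))
```

```text
[ 0.57315551 -0.14158485  0.03316564] 0.5774079153535063 49.07967280504804 [-3.71919513  4.61134825 14.10901492]
```

View pics/s7g.png

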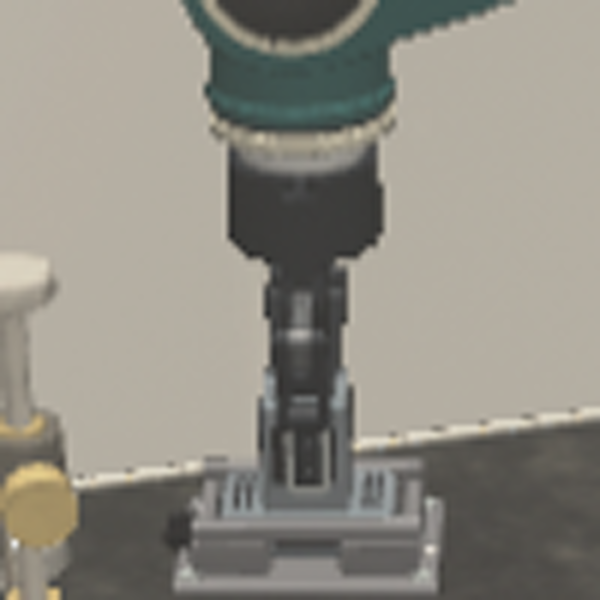

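Call:
{"fn": "step_arm", "kwargs": {"series": [{"xyz": [0,0,1],"turn": [0,0,0],"hand": -1},{"xyz": [0,0,2],"turn": [0,0,0],"hand": -1},{"xyz": [0,0,2],"turn": [0,0,0],"hand": -1}]}}

```text
t: 7.42
tcp_pos: [0.5719, -0.1416, 0.0359]
eef_rot: [-90.0, 0.1, -16.9]
force: [0.8, 2.8, -4.9]
grip_width: 0.572
```

Call:
{"fn": "step_arm", "kwargs": {"series": [{"xyz": [0,0,3],"turn": [0,0,0],"hand": -1},{"xyz": [0,0,4],"turn": [0,0,0],"hand": -1},{"xyz": [0,0,0],"turn": [0,0,0],"hand": -1}]}}

```text
t: 7.8
tcp_pos: [0.5726, -0.1418, 0.044]
eef_rot: [-90.0, -0.0, -16.9]
force: [0.8, 3.4, -2.6]
grip_width: 0.571
```

Run:
```python
from h import *
im=optics.read_camera('scene')[:,:,::-1].copy()
o=get_obs();T=o['tcp_pos'];print(T,o['grip_width'],o['grip_width']*85,o['force'])
cv2.imwrite('pics/s8g.png',cv2.resize(im[120:220,250:350],None,fx=6,fy=6,interpolation=cv2.INTER_CUBIC))
```

```text
[ 0.5726206  -0.14184993  0.04393182] 0.5752755546907298 48.89842214871203 [-0.56367299  3.6800752  -2.1450264 ]
```

View pics/s8g.png

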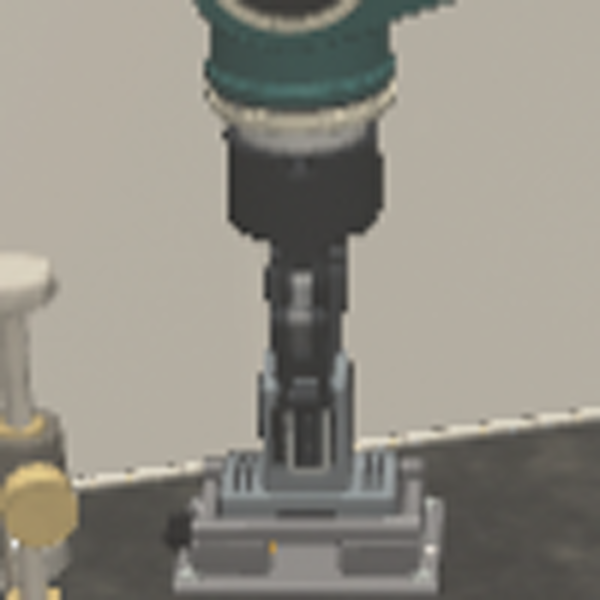

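Call:
{"fn": "step_arm", "kwargs": {"series": [{"xyz": [0,0,20],"turn": [0,0,0],"hand": -1},{"xyz": [0,0,20],"turn": [0,0,0],"hand": -1},{"xyz": [0,0,20],"turn": [0,0,0],"hand": -1},{"xyz": [0,0,20],"turn": [0,0,0],"hand": -1},{"xyz": [0,0,0],"turn": [0,0,0],"hand": -1}]}}

```text
t: 8.48
tcp_pos: [0.5732, -0.1421, 0.1258]
eef_rot: [-90.0, -0.2, -16.9]
force: [0.3, 0.2, -3.8]
grip_width: 0.567
```

Run:
```python
from h import *
im=optics.read_camera('scene')[:,:,::-1].copy()
cv2.imwrite('pics/s9g.png',cv2.resize(im[80:240,230:390],None,fx=3.7,fy=3.7,interpolation=cv2.INTER_CUBIC))
for u in [(298,228),(330,228),(298,252),(330,252),(360,208),(345,285),(345,335),(420,335),(250,290),(400,270)]: print(u,onplane('top',[u],0.02)[0].round(3))
o=get_obs();print(o['tcp_pos'],o['force'],o['grip_width'])
```

```text
(298, 228) [0.639 0.189 0.02 ]
(330, 228) [0.64  0.102 0.02 ]
(298, 252) [0.574 0.187 0.02 ]
(330, 252) [0.575 0.102 0.02 ]
(360, 208) [0.697 0.022 0.02 ]
(345, 285) [0.487 0.06  0.02 ]
(345, 335) [0.355 0.059 0.02 ]
(420, 335) [ 0.357 -0.14   0.02 ]
(250, 290) [0.469 0.313 0.02 ]
(400, 270) [ 0.529 -0.087  0.02 ]
[ 0.57262444 -0.14197819  0.12424208] [-0.19243776  0.23493589 -4.86932133] 0.5733814561391358
```

View pics/s9g.png

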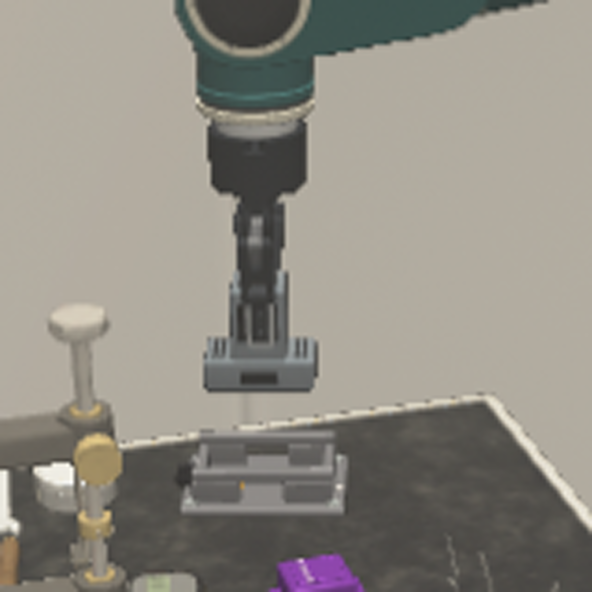

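Call:
{"fn": "step_arm", "kwargs": {"series": [{"xyz": [-12,27,0],"turn": [0,0,2.6],"hand": -1},{"xyz": [-20,44,0],"turn": [0,0,4],"hand": -1},{"xyz": [-20,45,0],"turn": [0,0,4],"hand": -1},{"xyz": [-13,30,0],"turn": [0,0,3],"hand": -1},{"xyz": [-8,16,0],"turn": [0,0,1],"hand": -1}]}}

```text
t: 9.15
tcp_pos: [0.4985, 0.0213, 0.1227]
eef_rot: [-90.0, 0.1, -2.2]
force: [-0.2, 0.3, -4.2]
grip_width: 0.569
```

Call:
{"fn": "step_arm", "kwargs": {"series": [{"xyz": [0,0,0],"turn": [0,0,0],"hand": -1},{"xyz": [0,0,-25],"turn": [0,0,0],"hand": -1},{"xyz": [0,0,-25],"turn": [0,0,0],"hand": -1},{"xyz": [0,0,-25],"turn": [0,0,0],"hand": -1},{"xyz": [0,0,-15],"turn": [0,0,0],"hand": -1}]}}

```text
t: 9.78
tcp_pos: [0.4992, 0.0193, 0.032]
eef_rot: [-90.0, 0.1, -2.4]
force: [-0.2, -0.3, -4.2]
grip_width: 0.574
```

Call:
{"fn": "step_arm", "kwargs": {"series": [{"xyz": [0,0,0],"turn": [0,0,0],"hand": -1},{"xyz": [0,0,0],"turn": [0,0,0],"hand": -1}]}}

```text
t: 10.02
tcp_pos: [0.5, 0.0199, 0.0344]
eef_rot: [-90.0, -0.1, -2.3]
force: [0.6, -0.1, -3.0]
grip_width: 0.567
```

Run:
```python
from h import *
im=optics.read_camera('scene')[:,:,::-1].copy()
cv2.imwrite('pics/s10.png',cv2.resize(im[100:260,250:410],None,fx=3.7,fy=3.7,interpolation=cv2.INTER_CUBIC))
o=get_obs();print(o['tcp_pos'],o['force'],o['grip_width'])
```

```text
[0.50000897 0.01998763 0.03456036] [ 0.05579672 -0.06250849 -4.67240079] 0.5694706224787272
```

View pics/s10.png

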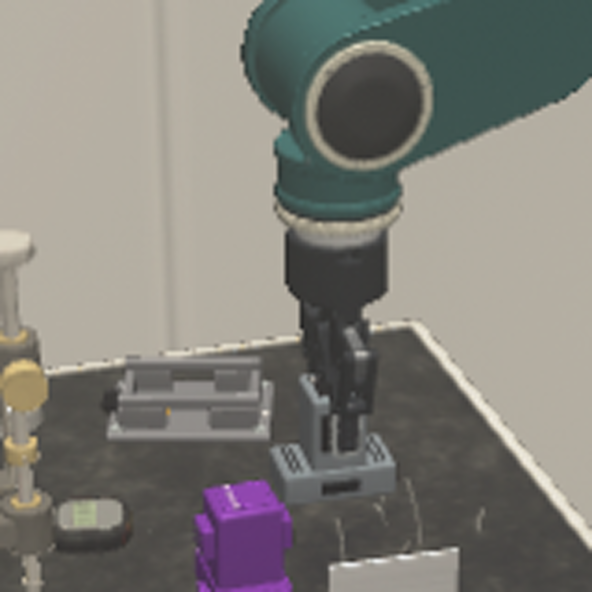

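Call:
{"fn": "step_arm", "kwargs": {"series": [{"xyz": [0,0,-3],"turn": [0,0,0],"hand": -1},{"xyz": [0,0,-3],"turn": [0,0,0],"hand": -1},{"xyz": [0,0,0],"turn": [0,0,0],"hand": -1}]}}

```text
t: 10.45
tcp_pos: [0.4992, 0.0202, 0.0273]
eef_rot: [-90.0, 0.0, -2.3]
force: [0.2, 0.2, -3.9]
grip_width: 0.571
```

Call:
{"fn": "step_arm", "kwargs": {"series": [{"xyz": [0,0,-2],"turn": [0,0,0],"hand": -1},{"xyz": [0,0,0],"turn": [0,0,0],"hand": -1}]}}

```text
t: 10.7
tcp_pos: [0.4994, 0.0202, 0.0255]
eef_rot: [-90.0, -0.0, -2.3]
force: [-0.2, 0.3, -3.2]
grip_width: 0.567
```

Call:
{"fn": "step_arm", "kwargs": {"series": [{"xyz": [0,0,-1],"turn": [0,0,0],"hand": -1},{"xyz": [0,0,0],"turn": [0,0,0],"hand": -1}]}}

```text
t: 10.95
tcp_pos: [0.4995, 0.0202, 0.0254]
eef_rot: [-90.0, -0.0, -2.3]
force: [-6.8, 0.4, 8.7]
grip_width: 0.567
```

Call:
{"fn": "step_arm", "kwargs": {"series": [{"xyz": [0,0,0],"turn": [0,0,0],"hand": 1},{"xyz": [0,0,0],"turn": [0,0,0],"hand": 1},{"xyz": [0,0,0],"turn": [0,0,0],"hand": 1},{"xyz": [0,0,0],"turn": [0,0,0],"hand": 1},{"xyz": [0,0,0],"turn": [0,0,0],"hand": 1}]}}

```text
t: 11.58
tcp_pos: [0.4994, 0.0201, 0.0245]
eef_rot: [-90.0, -0.0, -2.3]
force: [-0.5, 1.4, 0.7]
grip_width: 1.003
```

Call:
{"fn": "step_arm", "kwargs": {"series": [{"xyz": [0,0,20],"turn": [0,0,0],"hand": 1},{"xyz": [0,0,30],"turn": [0,0,0],"hand": 1},{"xyz": [0,0,30],"turn": [0,0,0],"hand": 1},{"xyz": [0,0,20],"turn": [0,0,0],"hand": 1},{"xyz": [0,0,0],"turn": [0,0,0],"hand": 1}]}}

```text
t: 12.2
tcp_pos: [0.5, 0.0202, 0.1257]
eef_rot: [-90.0, -0.1, -2.3]
force: [0.5, 0.0, -0.7]
grip_width: 1.0
```

Call:
{"fn": "step_arm", "kwargs": {"series": [{"xyz": [0,-40,0],"turn": [0,0,-10],"hand": 1},{"xyz": [0,-40,0],"turn": [0,0,-10],"hand": 1},{"xyz": [0,-40,0],"turn": [0,0,-10],"hand": 1},{"xyz": [0,-40,0],"turn": [0,0,-10],"hand": 1},{"xyz": [0,-40,0],"turn": [0,0,-10],"hand": 1}]}}

```text
t: 12.82
tcp_pos: [0.4988, -0.181, 0.1229]
eef_rot: [-90.0, 0.1, -52.7]
force: [0.8, -0.8, 0.3]
grip_width: 1.004
```

Run:
```python
from h import *
a=optics.read_camera('top')[:,:,::-1];b=optics.read_camera('scene')[:,:,::-1]
cv2.imwrite('pics/t11.png',a);cv2.imwrite('pics/s11.png',b)
A=cv2.resize(a[240:310,330:400],None,fx=8,fy=8,interpolation=cv2.INTER_CUBIC)
B=cv2.resize(b[190:310,290:410],None,fx=5,fy=5,interpolation=cv2.INTER_CUBIC)
cv2.imwrite('pics/t11c.png',A);cv2.imwrite('pics/s11c.png',B)
```

```text
(no output)
```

View pics/t11c.png

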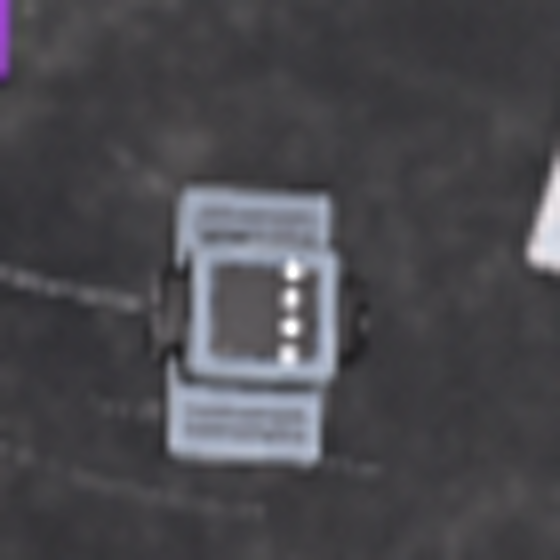

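View pics/s11c.png

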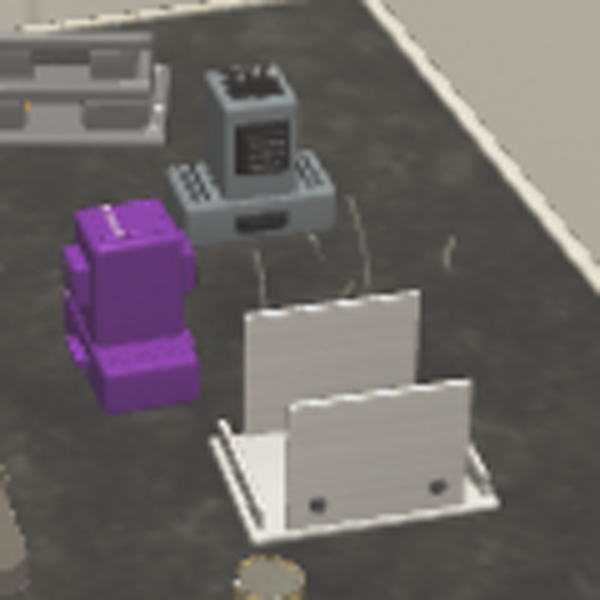

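View pics/t11.png

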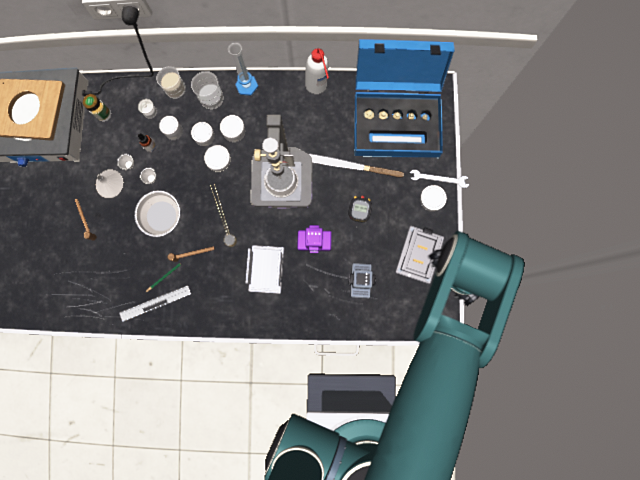

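Run:
```python
from h import *
t=uncrop([(188,248),(340,250),(332,380),(185,380)],330,240,8)
print('tower');rect(onplane('top',t,.088))
f=uncrop([(183,189),(330,189),(320,464),(168,460)],330,240,8)
print('foot');rect(onplane('top',f,.028))
s=uncrop([(245,318),(420,292),(290,408),(470,382)],290,190,5)
print('cheeks scene',onplane('scene',s,.078).round(4))
s=uncrop([(257,541),(498,503)],290,190,5)
print('plate front scene',onplane('scene',s,.002).round(4))
s=uncrop([(186,237),(335,210)],290,190,5)
print('pack foot front bottom scene',onplane('scene',s,.0).round(4))
s=uncrop([(219,108),(298,102)],290,190,5)
print('pack tower front top scene',onplane('scene',s,.088).round(4))
# cheeks from top: near(+y) cheek top line
s=uncrop([(115,105),(93,385)],235,235,8); print('cheek +y top cam',onplane('top',s,.078).round(4))
```

```text
tower
 ctr [0.4995 0.0196] sides [np.float64(0.0484), np.float64(0.0414), np.float64(0.0467), np.float64(0.042)] ang [np.float64(-89.9), np.float64(176.7), np.float64(90.8), np.float64(-0.8)]
foot
 ctr [0.5001 0.0188] sides [np.float64(0.049), np.float64(0.0913), np.float64(0.0503), np.float64(0.09)] ang [np.float64(-89.2), np.float64(178.2), np.float64(89.3), np.float64(-2.6)]
cheeks scene [[0.5721 0.237  0.078 ]
 [0.4819 0.2391 0.078 ]
 [0.5753 0.3167 0.078 ]
 [0.4876 0.3204 0.078 ]]
plate front scene [[0.5897 0.3142 0.002 ]
 [0.468  0.3188 0.002 ]]
pack foot front bottom scene [[0.5416 0.0295 0.    ]
 [0.4501 0.0252 0.    ]]
pack tower front top scene [[0.5262 0.043  0.088 ]
 [0.4823 0.049  0.088 ]]
cheek +y top cam [[0.576  0.3119 0.078 ]
 [0.4854 0.316  0.078 ]]
```

Call:
{"fn": "step_arm", "kwargs": {"series": [{"xyz": [0,40,0],"turn": [0,0,-10],"hand": 1},{"xyz": [0,40,0],"turn": [0,0,-10],"hand": 1},{"xyz": [0,40,0],"turn": [0,0,-10],"hand": 1},{"xyz": [0,40,0],"turn": [0,0,-9.8],"hand": 1},{"xyz": [0,39.5,0],"turn": [0,0,0],"hand": 1}]}}

```text
t: 13.55
tcp_pos: [0.4987, 0.0214, 0.1233]
eef_rot: [-90.1, 0.0, -92.2]
force: [-0.1, 0.6, 0.1]
grip_width: 1.004
```

Call:
{"fn": "step_arm", "kwargs": {"series": [{"xyz": [0,0,0],"turn": [0,0,0],"hand": 1},{"xyz": [0,0,-20],"turn": [0,0,0],"hand": 1},{"xyz": [0,0,-20],"turn": [0,0,0],"hand": 1},{"xyz": [0,0,0],"turn": [0,0,0],"hand": 1}]}}

```text
t: 14.05
tcp_pos: [0.4981, 0.0191, 0.0818]
eef_rot: [-90.2, -0.0, -92.2]
force: [-0.6, -0.1, 0.7]
grip_width: 0.998
```

Run:
```python
from h import *
b=optics.read_camera('scene')[:,:,::-1]
cv2.imwrite('pics/s12c.png',cv2.resize(b[130:250,280:400],None,fx=5,fy=5,interpolation=cv2.INTER_CUBIC))
o=get_obs();print(o['tcp_pos'],o['eef_rot'],o['joint_pos'])
```

```text
[0.49879447 0.01914326 0.08321106] [-9.01250748e+01 -4.23733570e-03 -9.21603848e+01] [-7.29709771e-01 -1.17058303e+01  1.12973088e+02 -1.13460086e-03
  7.88578837e+01  1.43090015e+00]
```

View pics/s12c.png

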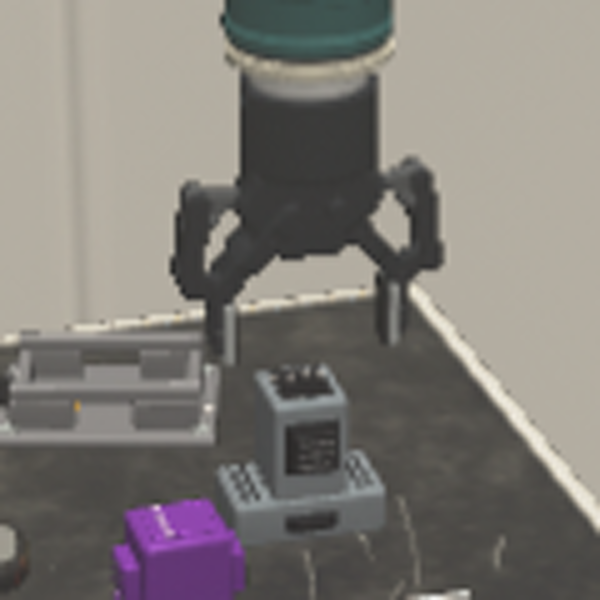

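Call:
{"fn": "step_arm", "kwargs": {"series": [{"xyz": [0,0,-20],"turn": [0,0,0],"hand": 1},{"xyz": [0,0,-20],"turn": [0,0,0],"hand": 1},{"xyz": [0,0,-14],"turn": [0,0,0],"hand": 1},{"xyz": [0,0,0],"turn": [0,0,0],"hand": 1},{"xyz": [0,0,0],"turn": [0,0,0],"hand": 1}]}}

```text
t: 14.72
tcp_pos: [0.4996, 0.0197, 0.0309]
eef_rot: [-90.0, 0.0, -92.1]
force: [0.3, -0.2, 0.5]
grip_width: 0.998
```

Run:
```python
from h import *
b=optics.read_camera('scene')[:,:,::-1]
cv2.imwrite('pics/s13c.png',cv2.resize(b[140:250,280:390],None,fx=5.4,fy=5.4,interpolation=cv2.INTER_CUBIC))
o=get_obs();print(o['tcp_pos'],o['eef_rot'],o['force'])
```

```text
[0.49976369 0.01967757 0.0311351 ] [-8.99502213e+01  1.10117546e-03 -9.21136264e+01] [0.25401369 0.517555   0.22448439]
```

View pics/s13c.png

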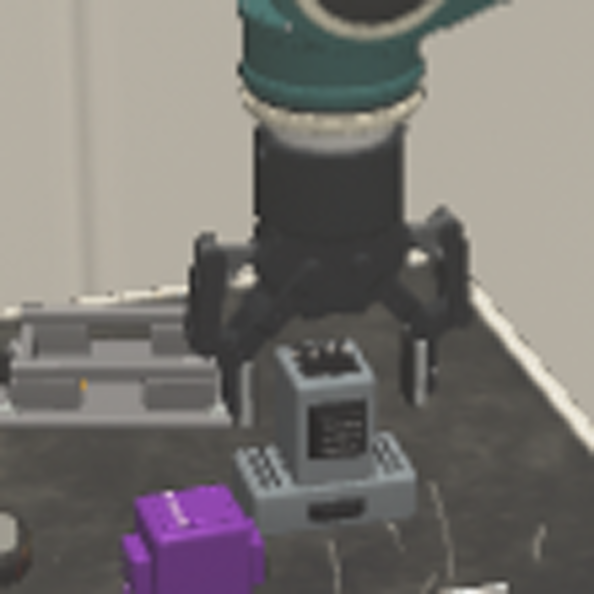

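Call:
{"fn": "step_arm", "kwargs": {"series": [{"xyz": [0,0,-1],"turn": [0,0,0],"hand": -1},{"xyz": [0,0,0],"turn": [0,0,0],"hand": -1},{"xyz": [0,0,0],"turn": [0,0,0],"hand": -1},{"xyz": [0,0,0],"turn": [0,0,0],"hand": -1},{"xyz": [0,0,0],"turn": [0,0,0],"hand": -1}], "squeeze": 50}}

```text
t: 15.4
tcp_pos: [0.4998, 0.0197, 0.03]
eef_rot: [-89.9, 0.0, -92.1]
force: [2.0, 0.4, 6.6]
grip_width: 0.51
```

Call:
{"fn": "step_arm", "kwargs": {"series": [{"xyz": [0,0,0],"turn": [0,0,0],"hand": -1},{"xyz": [0,0,5],"turn": [0,0,0],"hand": -1},{"xyz": [0,0,15],"turn": [0,0,0],"hand": -1},{"xyz": [0,0,20],"turn": [0,0,0],"hand": -1},{"xyz": [0,0,0],"turn": [0,0,0],"hand": -1}]}}

```text
t: 16.02
tcp_pos: [0.5004, 0.0196, 0.0719]
eef_rot: [-89.8, 0.0, -92.1]
force: [0.5, 0.2, -5.1]
grip_width: 0.508
```

Run:
```python
from h import *
b=optics.read_camera('scene')[:,:,::-1]
cv2.imwrite('pics/s14c.png',cv2.resize(b[130:250,270:390],None,fx=5,fy=5,interpolation=cv2.INTER_CUBIC))
o=get_obs();print(o['tcp_pos'],o['eef_rot'],o['force'],o['grip_width'])
```

```text
[0.49989923 0.01965509 0.07062033] [-8.98887916e+01  3.11742215e-03 -9.21179586e+01] [ 0.22640398 -0.72856995 -4.25420384] 0.5125107607502002
```

View pics/s14c.png

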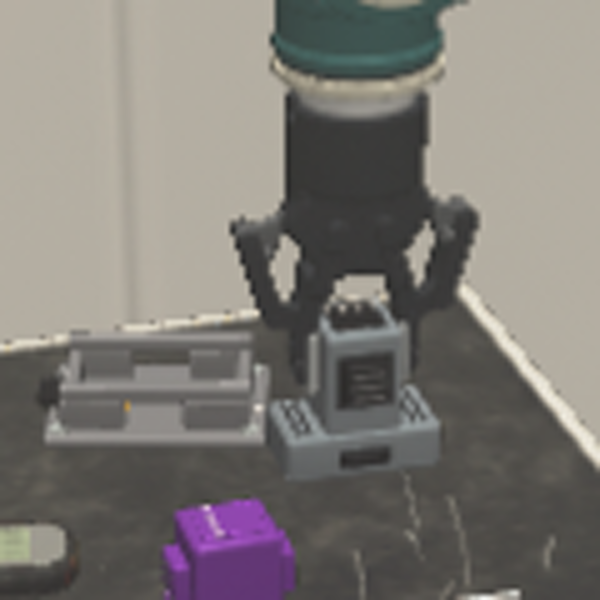

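Call:
{"fn": "step_arm", "kwargs": {"series": [{"xyz": [0,0,20],"turn": [0,0,0],"hand": -1},{"xyz": [0,0,30],"turn": [0,0,0],"hand": -1},{"xyz": [0,0,15],"turn": [0,0,0],"hand": -1},{"xyz": [2,20,0],"turn": [0,0,0],"hand": -1},{"xyz": [5,40,0],"turn": [0,0,0],"hand": -1}]}}

```text
t: 16.7
tcp_pos: [0.5064, 0.0796, 0.1349]
eef_rot: [-90.0, -0.0, -92.2]
force: [0.5, 0.3, -3.7]
grip_width: 0.513
```

Call:
{"fn": "step_arm", "kwargs": {"series": [{"xyz": [6,50,0],"turn": [0,0,0],"hand": -1},{"xyz": [6,50,0],"turn": [0,0,0],"hand": -1},{"xyz": [5,50,0],"turn": [0,0,0],"hand": -1},{"xyz": [3,30,0],"turn": [0,0,0],"hand": -1},{"xyz": [2,15,0],"turn": [0,0,0],"hand": -1}]}}

```text
t: 17.32
tcp_pos: [0.5282, 0.276, 0.1342]
eef_rot: [-90.0, -0.0, -92.0]
force: [0.3, -1.0, -3.4]
grip_width: 0.509
```

Call:
{"fn": "step_arm", "kwargs": {"series": [{"xyz": [0,0,0],"turn": [0,0,0],"hand": -1},{"xyz": [0,0,0],"turn": [0,0,0],"hand": -1},{"xyz": [0,0,0],"turn": [0,0,0],"hand": -1},{"xyz": [0,0,0],"turn": [0,0,0],"hand": -1}]}}

```text
t: 17.82
tcp_pos: [0.5285, 0.2741, 0.1347]
eef_rot: [-90.0, 0.0, -92.2]
force: [0.2, -0.6, -4.6]
grip_width: 0.508
```

Run:
```python
from h import *
b=optics.read_camera('scene')[:,:,::-1]
cv2.imwrite('pics/s15c.png',cv2.resize(b[180:310,290:420],None,fx=4.6,fy=4.6,interpolation=cv2.INTER_CUBIC))
a=optics.read_camera('top')[:,:,::-1]
cv2.imwrite('pics/t15c.png',cv2.resize(a[215:315,220:320],None,fx=5,fy=5,interpolation=cv2.INTER_CUBIC))
o=get_obs();print(o['tcp_pos'],o['eef_rot'],o['force'],o['grip_width'])
```

```text
[0.52843544 0.27431576 0.13461681] [-8.99933699e+01  3.80780691e-03 -9.21446695e+01] [ 0.52739905  0.23274864 -5.05915634] 0.5055541977580278
```

View pics/s15c.png

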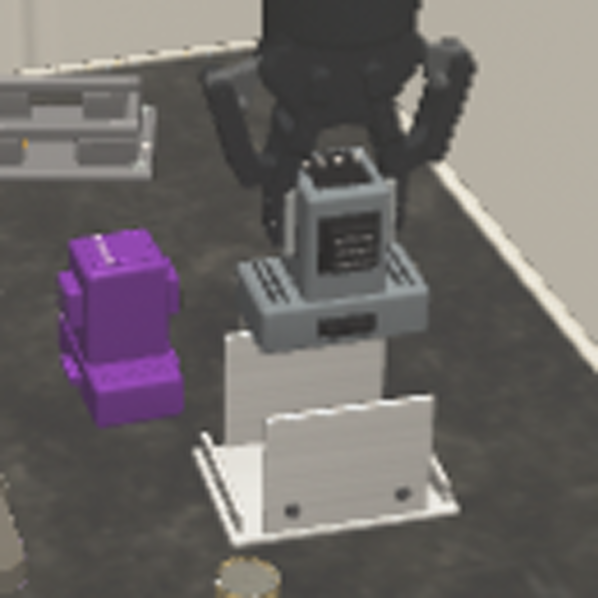

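View pics/t15c.png

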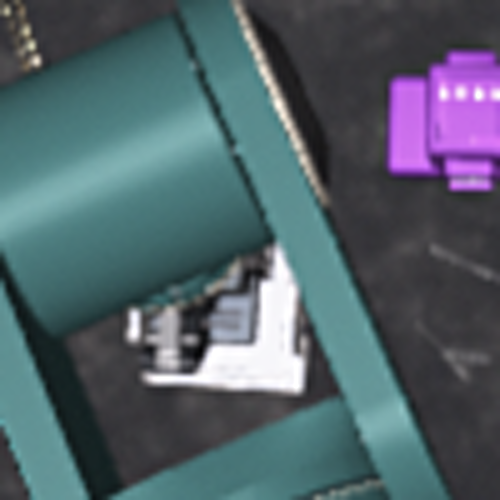

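Run:
```python
from h import *
s=uncrop([(263,352),(428,330)],290,180,4.6)
for z in(.100,.105,.110): P=onplane('scene',s,z);print(z,P.round(4),P.mean(0).round(4))
s=uncrop([(226,333),(385,310),(266,416),(434,394)],290,180,4.6)
P=onplane('scene',s,.078);print(P.round(4),P.mean(0))
```

```text
0.1 [[0.568  0.2873 0.1   ]
 [0.48   0.2919 0.1   ]] [0.524  0.2896 0.1   ]
0.105 [[0.5705 0.2946 0.105 ]
 [0.4832 0.2992 0.105 ]] [0.5268 0.2969 0.105 ]
0.11 [[0.573  0.3019 0.11  ]
 [0.4863 0.3065 0.11  ]] [0.5296 0.3042 0.11  ]
[[0.5701 0.2319 0.078 ]
 [0.481  0.2345 0.078 ]
 [0.5742 0.3121 0.078 ]
 [0.4857 0.3178 0.078 ]] [0.52775535 0.27405872 0.078     ]
```

Call:
{"fn": "step_arm", "kwargs": {"series": [{"xyz": [0,0,-10],"turn": [0,0,0],"hand": -1},{"xyz": [0,0,-10],"turn": [0,0,0],"hand": -1},{"xyz": [0,0,-10],"turn": [0,0,0],"hand": -1},{"xyz": [0,0,-8],"turn": [0,0,0],"hand": -1},{"xyz": [0,0,0],"turn": [0,0,0],"hand": -1}]}}

```text
t: 18.55
tcp_pos: [0.528, 0.2745, 0.0956]
eef_rot: [-90.1, -0.0, -92.1]
force: [-0.0, 0.2, -4.0]
grip_width: 0.511
```

Run:
```python
from h import *
b=optics.read_camera('scene')[:,:,::-1]
cv2.imwrite('pics/s16c.png',cv2.resize(b[200:310,300:410],None,fx=5.4,fy=5.4,interpolation=cv2.INTER_CUBIC))
o=get_obs();print(o['tcp_pos'],o['eef_rot'],o['force'],o['grip_width'])
```

```text
[0.5282944  0.27463863 0.0962488 ] [-9.00254366e+01 -1.05836410e-02 -9.21159637e+01] [-0.24442048 -0.10492231 -2.78264298] 0.5084042099339089
```

View pics/s16c.png

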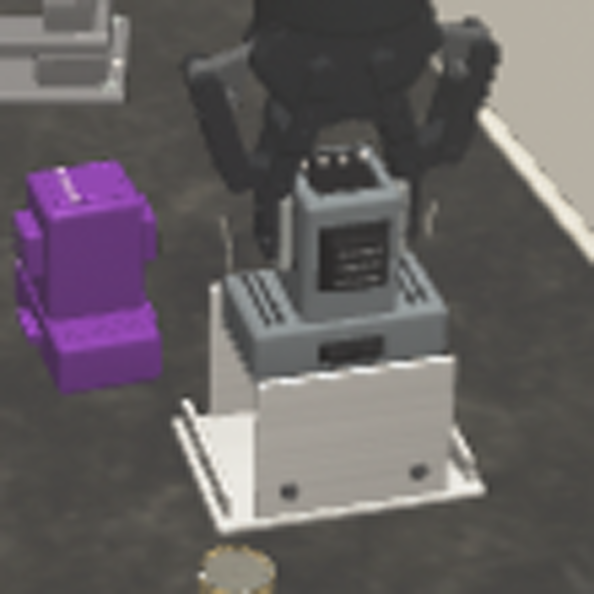

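Call:
{"fn": "step_arm", "kwargs": {"series": [{"xyz": [0,0,-7],"turn": [0,0,0],"hand": -1},{"xyz": [0,0,-7],"turn": [0,0,0],"hand": -1},{"xyz": [0,0,-6],"turn": [0,0,0],"hand": -1},{"xyz": [0,0,0],"turn": [0,0,0],"hand": -1}]}}

```text
t: 19.1
tcp_pos: [0.5281, 0.2745, 0.0758]
eef_rot: [-90.1, -0.0, -92.1]
force: [0.1, 0.2, -3.7]
grip_width: 0.511
```

Call:
{"fn": "step_arm", "kwargs": {"series": [{"xyz": [0,0,-8],"turn": [0,0,0],"hand": -1},{"xyz": [0,0,-8],"turn": [0,0,0],"hand": -1},{"xyz": [0,0,-8],"turn": [0,0,0],"hand": -1},{"xyz": [0,0,-8],"turn": [0,0,0],"hand": -1},{"xyz": [0,0,0],"turn": [0,0,0],"hand": -1}]}}

```text
t: 19.73
tcp_pos: [0.528, 0.2745, 0.0436]
eef_rot: [-90.1, -0.0, -92.1]
force: [0.3, -0.6, -3.1]
grip_width: 0.51
```

Run:
```python
from h import *
b=optics.read_camera('scene')[:,:,::-1]
cv2.imwrite('pics/s17c.png',cv2.resize(b[200:310,300:410],None,fx=5.4,fy=5.4,interpolation=cv2.INTER_CUBIC))
o=get_obs();print(o['tcp_pos'],o['eef_rot'],o['force'],o['grip_width'])
```

```text
[0.52827544 0.27463706 0.04423701] [-9.00242289e+01 -1.24292033e-02 -9.21148131e+01] [ 0.23894913  0.06176356 -2.60212339] 0.5061735265905281
```

View pics/s17c.png

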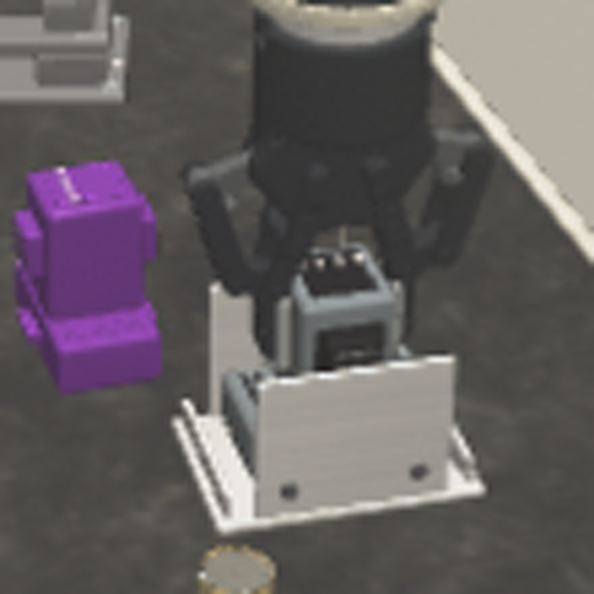

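Inside the cheeks with no side force, underside about 8 mm above the floor. I'll lower in small steps until it touches.

Call:
{"fn": "step_arm", "kwargs": {"series": [{"xyz": [0,0,-3],"turn": [0,0,0],"hand": -1},{"xyz": [0,0,-3],"turn": [0,0,0],"hand": -1},{"xyz": [0,0,0],"turn": [0,0,0],"hand": -1}]}}

```text
t: 20.15
tcp_pos: [0.5283, 0.2746, 0.0382]
eef_rot: [-90.0, -0.0, -92.1]
force: [0.6, -0.6, -3.4]
grip_width: 0.515
```

Call:
{"fn": "step_arm", "kwargs": {"series": [{"xyz": [0,0,-1],"turn": [0,0,0],"hand": -1},{"xyz": [0,0,0],"turn": [0,0,0],"hand": -1}]}}

```text
t: 20.4
tcp_pos: [0.5284, 0.2746, 0.0375]
eef_rot: [-90.0, 0.0, -92.1]
force: [-0.2, 1.0, -4.4]
grip_width: 0.51
```

Call:
{"fn": "step_arm", "kwargs": {"series": [{"xyz": [0,0,-1],"turn": [0,0,0],"hand": -1},{"xyz": [0,0,0],"turn": [0,0,0],"hand": -1}]}}

```text
t: 20.65
tcp_pos: [0.5284, 0.2746, 0.0364]
eef_rot: [-90.0, -0.0, -92.1]
force: [-0.3, 0.1, -3.6]
grip_width: 0.51
```

Call:
{"fn": "step_arm", "kwargs": {"series": [{"xyz": [0,0,-1],"turn": [0,0,0],"hand": -1},{"xyz": [0,0,0],"turn": [0,0,0],"hand": -1}]}}

```text
t: 20.9
tcp_pos: [0.5285, 0.2747, 0.036]
eef_rot: [-90.0, 0.0, -92.1]
force: [-3.9, -1.0, 4.6]
grip_width: 0.51
```

Call:
{"fn": "step_arm", "kwargs": {"series": [{"xyz": [0,0,-0.7],"turn": [0,0,0],"hand": -1},{"xyz": [0,0,0],"turn": [0,0,0],"hand": -1}]}}

```text
t: 21.15
tcp_pos: [0.5285, 0.2747, 0.036]
eef_rot: [-90.0, 0.0, -92.1]
force: [-8.8, -2.9, 12.3]
grip_width: 0.51
```

Call:
{"fn": "step_arm", "kwargs": {"series": [{"xyz": [0,0,0],"turn": [0,0,0],"hand": 1},{"xyz": [0,0,0],"turn": [0,0,0],"hand": 1},{"xyz": [0,0,0],"turn": [0,0,0],"hand": 1},{"xyz": [0,0,0],"turn": [0,0,0],"hand": 1},{"xyz": [0,0,0],"turn": [0,0,0],"hand": 1}]}}

```text
t: 21.78
tcp_pos: [0.5284, 0.2746, 0.0348]
eef_rot: [-90.0, 0.0, -92.1]
force: [-0.1, -0.2, -0.0]
grip_width: 1.002
```

Call:
{"fn": "step_arm", "kwargs": {"series": [{"xyz": [0,0,15],"turn": [0,0,0],"hand": 1},{"xyz": [0,0,30],"turn": [0,0,0],"hand": 1},{"xyz": [0,0,40],"turn": [0,0,0],"hand": 1},{"xyz": [0,0,40],"turn": [0,0,0],"hand": 1},{"xyz": [0,0,20],"turn": [0,0,0],"hand": 1}]}}

```text
t: 22.4
tcp_pos: [0.5289, 0.2749, 0.1831]
eef_rot: [-89.8, 0.1, -92.1]
force: [0.4, 0.6, -0.1]
grip_width: 0.997
```

Call:
{"fn": "step_arm", "kwargs": {"series": [{"xyz": [-20,-50,0],"turn": [0,0,0],"hand": 1},{"xyz": [-20,-50,0],"turn": [0,0,0],"hand": 1},{"xyz": [-20,-50,0],"turn": [0,0,0],"hand": 1},{"xyz": [-20,-50,0],"turn": [0,0,0],"hand": 1},{"xyz": [0,-50,0],"turn": [0,0,0],"hand": 1}]}}

```text
t: 23.02
tcp_pos: [0.4472, 0.0234, 0.18]
eef_rot: [-90.0, 0.0, -92.1]
force: [-0.3, 0.2, 0.7]
grip_width: 0.996
```

Run:
```python
from h import *
a=optics.read_camera('top')[:,:,::-1];b=optics.read_camera('scene')[:,:,::-1]
A=cv2.resize(a[235:305,235:305],None,fx=8,fy=8,interpolation=cv2.INTER_CUBIC)
B=cv2.resize(b[200:310,300:410],None,fx=5.4,fy=5.4,interpolation=cv2.INTER_CUBIC)
cv2.imwrite('pics/t18c.png',A);cv2.imwrite('pics/s18c.png',B)
o=get_obs();print(o['tcp_pos'],o['force'],o['grip_width'])
```

```text
[0.44790823 0.02126516 0.17996441] [-0.39966809  0.15567326  0.17734077] 0.9995919822870858
```

View pics/t18c.png

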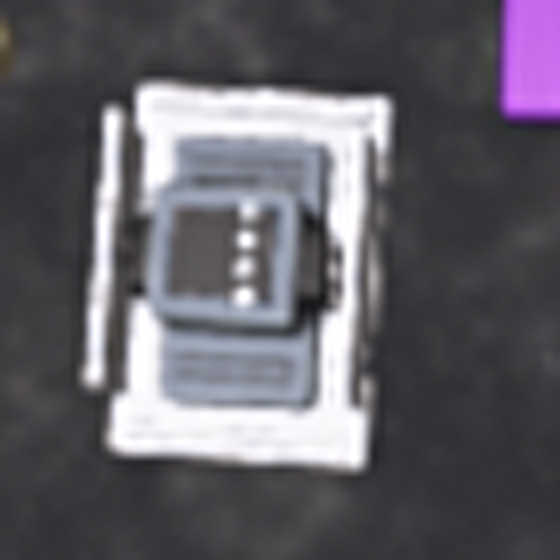

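View pics/s18c.png

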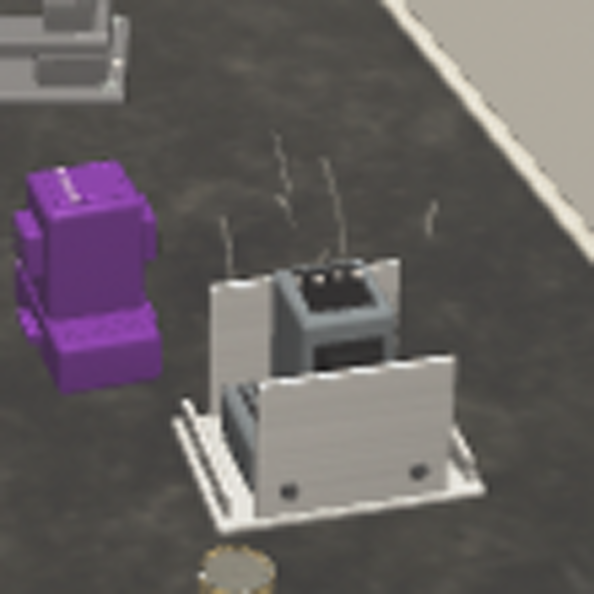

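Run:
```python
from h import *
f=uncrop([(178,138),(329,141),(318,408),(161,402)],235,235,8); rect(onplane('top',f,.034))
t=uncrop([(153,185),(303,188),(297,330),(150,325)],235,235,8); rect(onplane('top',t,.094))
from plant import ticket
import numpy as np
print(np.abs(get_obs()['joint_velocities']).max())
print(ticket.close_job())
```

```text
ctr [0.5264 0.2724] sides [np.float64(0.0505), np.float64(0.0888), np.float64(0.0521), np.float64(0.088)] ang [np.float64(-90.2), np.float64(179.2), np.float64(88.9), np.float64(-1.9)]
 ctr [0.526  0.2727] sides [np.float64(0.048), np.float64(0.0452), np.float64(0.0468), np.float64(0.0447)] ang [np.float64(-90.2), np.float64(179.2), np.float64(89.1), np.float64(0.6)]
5.178546846711022
the job is handed in; nothing more can be done
None
```

The grey pack is standing in the storage cradle and the job is handed in at about 23 s of the 64 s. The hand-in reports no verdict, so what follows is from my own checks.

- **Sequence:** I squeezed both buttons, lifted the pack out of the dock, and stood it on the bare worktop at about (0.50, 0.02). There I let go of it, took it again by the plain tower faces, and lowered it into the cradle until I felt the floor.
- **Position in the cradle:** The last top view put the pack centre about 1 to 2 mm from the cradle's middle, turned less than 3° from its long axis. The last scene view showed it upright between the cheeks.
- **Height:** The pack touched down 6 mm higher than on the worktop, which matches the cradle floor.
- **Bystanders:** I touched none of the other things.
- **One disagreement:** The fingertips sat about 38 mm higher in the scene view than the reported tool position and stated finger lengths imply. I set the grip heights by vision and force instead, and nothing was hit.
- **Motion at hand-in:** One arm joint was still settling at about 5°/s after the move away. The hand was clear of everything, about 250 mm from the pack.

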